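Set out the desk things on the home-office sideboard

TASK

Left, right and in front are as seen from the robot: stand the white cup on the middle of the left one of the two grey coasters and the amber jar on the middle of the right one, and seat the aluminium pen pot fully home in its round wooden stand, turned so that its flat side matches the flat of the recess. Put the light wooden box on the table straight in front of the left coaster (on the robot's side of it), square to the table and with a gap of about 2 cm to the coaster, and stand the steel tin upright on the middle of the box. Leave the mouse and the stapler where they are, and let go of everything.

Things in the scene. Friction and masses are not known exactly. Their poses are not given: they have to be found in the camera images.
- pot: Plain aluminium pen pot, loose, empty and open at the top, D-shaped seen from above: a round of 28 mm radius about the origin's vertical axis, cut by an upright flat face 16 mm from the axis on its own +x side (43.5 mm across from the flat to the round back, 56 mm the other way). 70 mm tall, walls 3 mm, 0.12 kg. Upright at the start; origin at the centre of its underside, z up.
- cup: White ceramic cup without a handle, loose, open at the top, round, 64 mm in diameter at the rim and narrower at the foot, 70 mm tall, about 0.18 kg. Upright at the start; origin at the centre of its underside, z up.
- jar: Amber glass candle jar with a closed wooden lid and a paper label, loose, round, 60 mm in diameter, 65 mm tall, about 0.2 kg. Upright at the start; origin at the centre of its underside, z up.
- woodbox: Light wooden box, closed (its lid does not open), loose, with a thin dark line around it; 58 x 58 mm and 45 mm tall, about 0.15 kg, flat top. Its x and y axes are square to its sides; any of its four sides may face forward. Upright at the start; origin at the centre of its underside, z up.
- tin: Small closed round steel tin, loose, 44 mm in diameter, 30 mm tall, about 0.08 kg; the smallest of the things. Upright at the start; origin at the centre of its underside, z up.
- stand: Pen pot's stand, fixed: round dark wooden ring, 97 mm outer diameter, 22 mm tall, with a D-shaped recess whose cork floor is 8 mm above the table (14 mm deep). Recess radius 31.5 mm, flat wall 19.5 mm from the centre on the stand's own +x side: 3.5 mm of play round the pot, which fits with its +x along the stand's +x. Origin at the centre of the underside, z up.
- coaster_a: One of two identical round grey felt coasters, 90 mm in diameter, 4 mm thick, fixed to the table. Origin at the centre of its underside, its axes along the table's (x away from the robot, y to the robot's left). It may be the left or the right one.
- coaster_b: The other grey coaster, the same in every way. The left coaster is the one with the greater y.
- mouse: Bystander: grey computer mouse, loose, 100 x 58 mm, 32 mm tall, at the right; to be left where it is. Origin at the centre of its underside.
- stapler: Bystander: red and black stapler, loose, 135 mm long, 36 mm wide, 44 mm tall, at the left; to be left where it is. Origin at the centre of its underside.
Mind the look-alikes: they are no part of the job. What is shaped like the coaster_b but turquoise is not meant. Several things have the shape of the tin; the one meant has the colours described above.

How it is judged:
By the outcome, as a careful person would: the job done as asked, in the order asked, and still so for the second after the job is handed in, with the robot touching nothing.
It also fails if it takes over 120 s, if anything falls off the work surface, if the arm or the gripper's body presses on something with over 40 N, if the wrist force passes 120 N, or if a joint passes its speed limit or range.

ROBOT

A 6-joint arm with a two-finger parallel gripper is mounted at the origin on the work surface. World frame = base frame: x ahead of the robot, y to its left, z up, the work surface at z = 0. Lengths are in mm, angles in rad, forces in N, time in s.
With the tool pointing down it reaches from about 250 to 725 mm from the base axis. Payload 9.7 kg.
Tool frame: the origin (TCP) lies on the mounting face of the last link; the fingertips stand 173 mm ahead of it and the grasp point (between the pads) lies 155 mm ahead of it; z points along the fingers, y is the line along which they close (so a half turn about z gives the same grasp; the last joint's range is limited). The gripper opens to 85 mm and grips with 20 to 120 N. Pads are 22 mm wide; open, the fingers measure 114 mm over their backs; the gripper's body (76 mm by 85 mm) begins 54 mm behind the grasp point. The pads swing forward as they close: fully open they stand 13 mm farther back than shut.
Start: joints at [-1.289, 0.087, 0.176, 1.66, 0, 1.571], TCP at [152.944, -528.304, 404.684] pointing down, gripper open.
Joint ranges: [-3.13, 3.13], [-0.85, 1.81], [-1.15, 1.24], [-2.2, 2.28], [-1.44, 1.52], [-3.14, 3.14]. Speed limits (rad/s): [2.22, 2.22, 2.57, 3.14, 3.14, 3.14].

INTERFACE

Orientations are given as a unit quaternion [x, y, z, w].
In Python, from plant import manip gives the robot as it stands.
- The arm moves only by the tool servo_tool, never from a script. Its arguments are lists of equal length, an entry for each row: "delta_pos": the shift along the tool's x, y, z in units of 25 mm (1.0 is 25 mm), a list of three; "dr": the turn, a rotation vector about the tool's x, y, z in units of 5 degrees (1.0 is 5 degrees), a list of three; "grip": the opening, from 0 (shut) to 1 (fully open). A call has 1 to 5 rows; each row shifts and turns the commanded pose from where the row before left it, along the tool's axes as they then stand; what a row does not reach is not made up. A row lasts 1/8 s, in which the tool goes at most 62.5 mm and 10.7 degrees, less where a joint would pass 70% of its speed; a pose out of reach is approached as far as the arm can. A call is refused whole if a number of a shift passes 1 or a number of a turn 1, either way. A call with a gripper value outside its range is refused whole. The fingers move at their own pace and stop on an object; the grip force is fixed at half the most. Time passes only in rows, so rows that do not move let the fingers close. It gives the time, the measured TCP pose, the force, the opening and the grip force at its end, in the units of the state.
- manip.sense(): the state, without advancing time (a new reading comes with each control period).
- manip.get_image(name): name is "scene" or "top" or "wrist"; returns a dict with "frame" (384x512x3 uint8, red, green, blue), "depth" (384x512 float32, mm along the optical axis (not along the pixel's ray), 0 where there is no reading), "intrinsics" (3x3 intrinsics, pixels), "k1" (the pictures are not rectified: a ray, as slopes to the right and down, at radius r is drawn at 1 + k1 r^2 times it, then the intrinsics apply), "rvec" (rotation vector, rad) and "tvec" (3), from world to camera coordinates, as OpenCV has them. Camera axes: x right, y down, z forward; pixel columns grow to the right and rows downward; lengths in mm; the calibration is good to about 2 mm. A picture is of the moment at which its call begins.
- manip.hand_in(): hands the job in; it is judged then, once.
The state is a dict: "time": time; "joint_positions": joint angles; "qvel": joint speeds; "joint_torque": joint torques, N m; "tcp_pos": TCP position; "tool_rot": TCP orientation; "ft_force": force on the tool from outside, world axes, zero at the start; "ft_torque": the same for the moment, N m; "opening": finger opening in mm; "finger_force": force on a finger pad.
Only numpy, scipy, OpenCV 4.12 (cv2) and the standard library are available. Lean on these libraries where they do the work, as an engineer would, in place of code of your own. Each camera call takes 0.05 s, during which the arm holds its last target. There are 200 camera calls.

## Working session

There is one attempt and no reset: what is moved stays moved. The work goes in short steps, Python scripts to look and compute and a tool call to move; the robot and the scene stay as the last step left them, time stands still between calls to the robot, and variables do not carry over. Pictures are saved under pics/ and viewed, at most 14 in all, crops included, and the job is handed in when it is done.

Besides the shell and the picture viewer there is one more tool, called after "Request:" by a JSON object that holds its "api" and its "payload". servo_tool: Moves the arm, as the interface text tells. Its arguments: {"type":"object","properties":{"delta_pos":{"type":"array","items":{"type":"array","items":{"type":"number"}}},"dr":{"type":"array","items":{"type":"array","items":{"type":"number"}}},"grip":{"type":"array","items":{"type":"number"}}},"required":["delta_pos","dr","grip"]}

```bash
mkdir -p pics; ls; cat > h.py <<'E'
import numpy as np, cv2
from plant import manip
from scipy.spatial.transform import Rotation as R
def shot(name,fn=None):
    im=manip.get_image(name)
    if fn: cv2.imwrite('pics/'+fn,cv2.cvtColor(im['frame'],cv2.COLOR_RGB2BGR))
    np.savez('last_'+name+'.npz',**im); return im
def rays(im,uv):
    K=np.array(im['intrinsics']);uv=np.atleast_2d(uv).astype(float)
    d=(uv-K[[0,1],[2,2]])/K[[0,1],[0,1]]; s=d.copy()
    for _ in range(20): s=d/(1+im['k1']*(s**2).sum(1,keepdims=True))
    Rm=cv2.Rodrigues(np.array(im['rvec'],float))[0];t=np.array(im['tvec'],float).ravel()
    return -Rm.T@t, np.c_[s,np.ones(len(s))]@Rm
def onplane(im,uv,z):
    o,d=rays(im,uv); return o+d*((z-o[2])/d[:,2])[:,None]
def cloud(im):
    h,w=im['depth'].shape; v,u=np.mgrid[:h,:w]
    o,d=rays(im,np.c_[u.ravel(),v.ravel()])
    return (o+d*im['depth'].reshape(-1,1)).reshape(h,w,3)
E
python3 - <<'E'
from h import *
for n in('top','scene'):
    im=shot(n,n+'1.png'); print(n,im['intrinsics'],im['k1'],rays(im,[256,192]))
print(manip.sense())
E
```

```text
pics
top [[478.65699381   0.         248.58017088]
 [  0.         478.65699381 195.22166922]
 [  0.           0.           1.        ]] 0.002741117417752785 (array([ 509.05108973,  -15.83727199, 1260.06869133]), array([[ 0.05925446, -0.0066775 , -0.99836362]]))
scene [[472.52350045   0.         243.71245252]
 [  0.         472.52350045 203.37015566]
 [  0.           0.           1.        ]] -0.15509483476533195 (array([1528.23372191,  432.86497949,  759.78213513]), array([[-0.76928479, -0.3293813 , -0.5486024 ]]))
{'time': 0.1, 'joint_positions': array([-1.28904211e+00,  8.73801180e-02,  1.75201352e-01,  1.65978157e+00,
        1.03626707e-05,  1.57079290e+00]), 'qvel': array([-0.00047196,  0.00037839,  0.00263662, -0.00088844,  0.00035533,
       -0.00147381]), 'joint_torque': array([ 2.30908636e-04, -5.21562874e+01,  4.65653229e+01,  1.60591694e-02,
       -6.28213752e-05, -2.07633377e-06]), 'tcp_pos': array([ 152.9232279 , -528.31098741,  404.06139232]), 'tool_rot': array([ 9.90092813e-01,  1.40413259e-01, -7.65894213e-05, -5.76968030e-04]), 'ft_force': array([-0.12845491, -0.07844821, -0.12451723]), 'ft_torque': array([0.03912182, 0.0296074 , 0.01540772]), 'finger_force': 0.0, 'opening': 85.34538422044275}
```

View pics/top1.png

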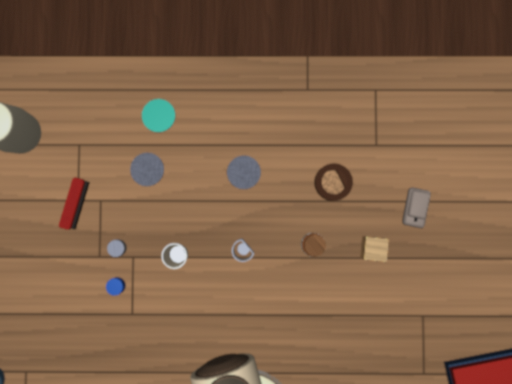

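View pics/scene1.png

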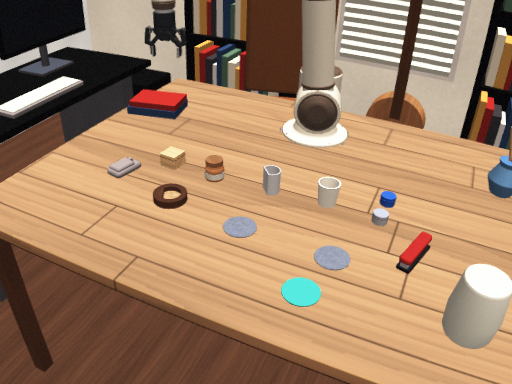

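The top view has x up and y left: tin (116,248), cup (174,256), pot (242,250), jar (315,244), box (376,249), stand (333,182), coasters (147,169) and (244,172). The blue tin at (115,286) and the turquoise disc at (158,115) are decoys.

```bash
python3 - <<'E'
from h import *
im=dict(np.load('last_top.npz'));P=cloud(im);f=im['frame'].astype(int)
print('table z',np.median(P[300:310,150:200,2]),np.median(P[120:140,220:300,2]))
m=((P[...,2]>9)&(P[...,2]<150)).astype(np.uint8)
n,l,s,c=cv2.connectedComponentsWithStats(m)
for i in range(1,n):
    if s[i,4]<60: continue
    q=P[l==i]; zt=np.percentile(q[:,2],90); t=q[q[:,2]>zt-6]
    r=cv2.minAreaRect(t[:,:2].astype(np.float32)); cc=cv2.minEnclosingCircle(t[:,:2].astype(np.float32))
    print(c[i].round(),'zt%.1f'%zt,'mean',t.mean(0).round(1),'rect',np.round(r[0],1),np.round(r[1],1),round(r[2],1),'circ',np.round(cc[0],1),round(cc[1],1),f[l==i].mean(0).round())
g=(f[...,2]-f[...,0]>10)&(P[...,2]<9)
n,l,s,c=cv2.connectedComponentsWithStats(g.astype(np.uint8))
for i in range(1,n):
    if s[i,4]>300: print('disc',c[i],s[i],onplane(im,c[i],4).round(1),f[l==i].mean(0).round())
def crop(a,x0,x1,y0,y1,k): return cv2.resize(a[y0:y1,x0:x1],None,fx=k,fy=k,interpolation=cv2.INTER_CUBIC)
b=cv2.cvtColor(im['frame'],cv2.COLOR_RGB2BGR)
a=np.hstack([crop(b,308,358,157,207,8),crop(b,217,267,226,276,8)]);cv2.imwrite('pics/crop1.png',a)
E
```

```text
table z 1.1711929220087995 0.7024704407053832
[ 20. 132.] zt143.6 mean [734.6 561.3 145.4] rect [737.5 564.9] [35.4 94.4] 89.4 circ [737.7 581.8] 47.2 [91. 86. 75.]
[334. 182.] zt25.3 mean [ 610.2 -226.6   23. ] rect [ 610.2 -224.7] [95.  96.4] 45.2 circ [ 609.5 -224.8] 48.9 [90. 64. 46.]
[ 73. 204.] zt46.9 mean [551.5 448.5  44.6] rect [551.5 448.7] [ 31.3 134.5] 74.5 circ [551.  446.8] 67.7 [119.  39.  34.]
[416. 208.] zt34.4 mean [ 551.5 -440.3   32.5] rect [ 550.4 -440. ] [46.2 69.7] 80.0 circ [ 551.3 -438.6] 38.6 [131. 119. 111.]
[313. 244.] zt68.1 mean [ 447.9 -169.3   65.9] rect [ 448.5 -169.6] [49.5 52. ] 0.6 circ [ 448.6 -169.5] 26.3 [119.  84.  58.]
[374. 249.] zt48.5 mean [ 437.9 -325.2   45.9] rect [ 437.7 -326.1] [58.3 58. ] 83.3 circ [ 437.7 -326.4] 39.4 [177. 148. 108.]
[242. 252.] zt72.7 mean [433.2  11.9  70.9] rect [431.8  13.9] [54.4 42.4] 40.3 circ [435.1   9.6] 27.8 [137. 131. 133.]
[116. 248.] zt34.4 mean [436.9 335.9  31.7] rect [436.9 335.9] [41.7 41.3] 25.3 circ [437.7 336.3] 21.9 [134. 136. 148.]
[172. 256.] zt71.9 mean [419.9 180.9  70.4] rect [421.  179.6] [61.7 62. ] 11.6 circ [421.4 179.7] 31.7 [149. 145. 138.]
[115. 286.] zt33.8 mean [339.4 337.7  31.6] rect [338.8 337.7] [41.1 40.3] 2.9 circ [338.8 338. ] 22.0 [ 61.  92. 162.]
[482. 369.] zt55.0 mean [ 135.7 -589.3   52.9] rect [ 140.9 -581.8] [ 62.1 145.2] 0.4 circ [ 141.1 -584.3] 75.2 [113.  37.  37.]
[  2. 377.] zt53.2 mean [112.9 609.2  52.5] rect [114.6 609.8] [22.5  4.9] 14.7 circ [114.7 609.3] 11.2 [50. 53. 55.]
disc [158.03659976 115.11216057] [142  99  33  33 847] [[787.5 236.2   4. ]] [ 72. 178. 159.]
disc [146.72364672 168.97435897] [132 154  31  31 702] [[643.8 264.3   4. ]] [104. 107. 120.]
disc [243.12429379 171.89548023] [228 157  31  31 708] [[636.6   9.8   4. ]] [104. 108. 120.]
```

View pics/crop1.png

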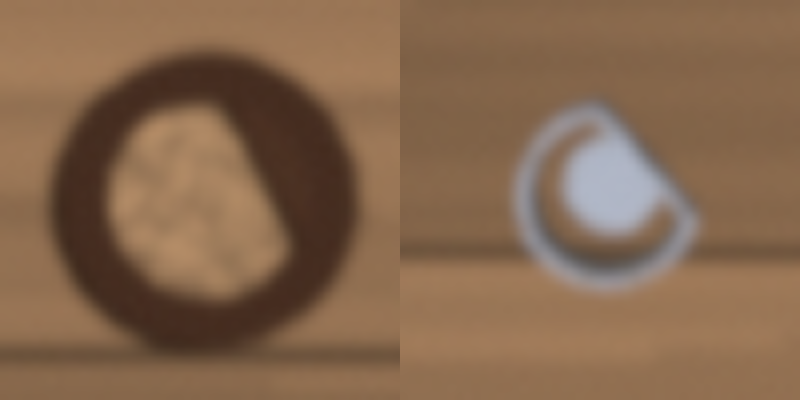

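The crops show the stand's flat normal at about -62° and the pot's at about -51° in world yaw. Positions are measured, so I start moving: first to yaw 0, then across to the cup.

Request:
{"api": "servo_tool", "payload": {"delta_pos": [[0,0,0],[0,0,0],[0,0,0],[0,0,0]], "dr": [[0,0,1],[0,0,1],[0,0,1],[0,0,0.23]], "grip": [1,1,1,1]}}

```text
time: 0.6
tcp_pos: [152.9, -528.3, 404.3]
tool_rot: [1.0, -0.0, -0.0, -0.0]
ft_force: [-0.3, 0.6, -1.0]
opening: 85.1
finger_force: 0.0
```

Request:
{"api": "servo_tool", "payload": {"delta_pos": [[0.6,-1,0],[0.6,-1,0],[0.6,-1,0],[0.6,-1,0],[0.6,-1,0]], "dr": [[0,0,0],[0,0,0],[0,0,0],[0,0,0],[0,0,0]], "grip": [1,1,1,1,1]}}

```text
time: 1.23
tcp_pos: [228.3, -402.4, 404.6]
tool_rot: [1.0, 0.001, -0.0, -0.0]
ft_force: [0.3, 0.2, 0.4]
opening: 85.2
finger_force: 0.0
```

Request:
{"api": "servo_tool", "payload": {"delta_pos": [[0.6,-1,0],[0.6,-1,0],[0.6,-1,0],[0.6,-1,0],[0.6,-1,0]], "dr": [[0,0,0],[0,0,0],[0,0,0],[0,0,0],[0,0,0]], "grip": [1,1,1,1,1]}}

```text
time: 1.85
tcp_pos: [303.3, -277.4, 404.6]
tool_rot: [1.0, 0.001, 0.0, -0.0]
ft_force: [0.7, -0.0, -0.2]
opening: 85.6
finger_force: 0.0
```

Request:
{"api": "servo_tool", "payload": {"delta_pos": [[0.6,-1,0],[0.6,-1,0],[0.6,-1,0],[0.6,-1,0],[0.6,-1,0]], "dr": [[0,0,0],[0,0,0],[0,0,0],[0,0,0],[0,0,0]], "grip": [1,1,1,1,1]}}

```text
time: 2.48
tcp_pos: [378.3, -152.4, 404.6]
tool_rot: [1.0, 0.001, 0.0, 0.0]
ft_force: [0.0, -0.2, 0.0]
opening: 85.5
finger_force: 0.0
```

```bash
python3 - <<'E'
from h import *
im=shot('wrist','w1.png');print(im['k1'],rays(im,[256,192]))
E
```

```text
-0.045859519992513566 (array([ 449.41474789, -151.93767693,  373.89442222]), array([[-0.27665059,  0.00558136, -0.96097514]]))
```

View pics/w1.png

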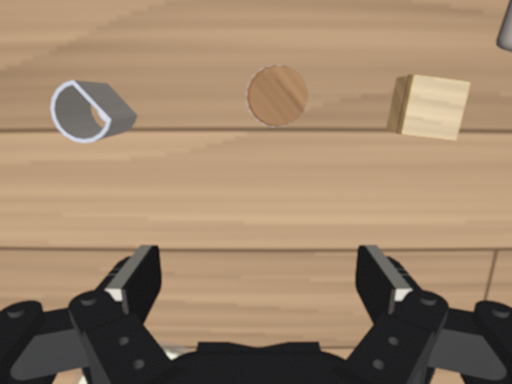

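The wrist view shows the pot rim (82,110), jar lid (277,95) and box top (436,107). I'll compare these with the top-camera positions while driving on to the cup.

```bash
python3 - <<'E'
from h import *
im=dict(np.load('last_wrist.npz'));P=cloud(im)
m=((P[...,2]>9)&(P[...,2]<150)).astype(np.uint8); m[170:]=0
n,l,s,c=cv2.connectedComponentsWithStats(m)
for i in range(1,n):
    if s[i,4]<300: continue
    q=P[l==i]; zt=np.percentile(q[:,2],90); t=q[q[:,2]>zt-6]
    r=cv2.minAreaRect(t[:,:2].astype(np.float32)); cc=cv2.minEnclosingCircle(t[:,:2].astype(np.float32))
    print(c[i].round(),'zt%.1f'%zt,'rect',np.round(r[0],1),np.round(r[1],1),round(r[2],1),'circ',np.round(cc[0],1),round(cc[1],1))
E
```

```text
[506.  32.] zt19.8 rect [ 520.7 -406.8] [42.9 12. ] 10.0 circ [ 521.8 -412.7] 21.4
[277.  96.] zt65.9 rect [ 450.5 -170.4] [51.5 51.7] 89.2 circ [ 450.4 -170.2] 26.4
[429. 107.] zt45.9 rect [ 440.4 -326.9] [59.3 58.6] 84.1 circ [ 440.  -326.6] 40.2
[ 89. 111.] zt69.9 rect [433.6  13. ] [55.6 44.6] 41.7 circ [437.3   8.8] 28.3
```

Request:
{"api": "servo_tool", "payload": {"delta_pos": [[0.3,-1,0],[0.3,-1,0],[0.3,-1,0],[0.3,-1,0],[0.3,-1,0]], "dr": [[0,0,0],[0,0,0],[0,0,0],[0,0,0],[0,0,0]], "grip": [1,1,1,1,1]}}

```text
time: 3.15
tcp_pos: [415.6, -27.5, 404.6]
tool_rot: [1.0, 0.001, -0.0, -0.0]
ft_force: [0.2, -0.5, -0.1]
opening: 85.2
finger_force: 0.0
```

Request:
{"api": "servo_tool", "payload": {"delta_pos": [[0,-1,0],[0,-1,0],[0,-1,0],[0,-1,0],[0,-1,0]], "dr": [[0,0,0],[0,0,0],[0,0,0],[0,0,0],[0,0,0]], "grip": [1,1,1,1,1]}}

```text
time: 3.78
tcp_pos: [415.9, 32.3, 406.1]
tool_rot: [0.999, 0.034, -0.001, -0.022]
ft_force: [0.8, 0.5, -0.2]
opening: 85.8
finger_force: 0.0
```

```bash
cat > meas.py <<'E'
from h import *
import sys
im=shot('wrist',sys.argv[1] if len(sys.argv)>1 else None);P=cloud(im)
m=((P[...,2]>9)&(P[...,2]<150)).astype(np.uint8); m[235:]=0
n,l,s,c=cv2.connectedComponentsWithStats(m)
for i in range(1,n):
    if s[i,4]<300: continue
    q=P[l==i]; zt=np.percentile(q[:,2],90); t=q[q[:,2]>zt-6]
    r=cv2.minAreaRect(t[:,:2].astype(np.float32)); cc=cv2.minEnclosingCircle(t[:,:2].astype(np.float32))
    print(c[i].round(),'zt%.1f'%zt,'rect',np.round(r[0],1),np.round(r[1],1),round(r[2],1),'circ',np.round(cc[0],1),round(cc[1],1))
f=im['frame'].astype(int)
g=((f[...,2]-f[...,0]>8)&(P[...,2]<9)).astype(np.uint8); g[235:]=0
n,l,s,c=cv2.connectedComponentsWithStats(g)
for i in range(1,n):
    if s[i,4]>1500:
        t=P[l==i][:,:2].astype(np.float32);cc=cv2.minEnclosingCircle(t)
        print('disc',s[i],'circ',np.round(cc[0],1),round(cc[1],1),'mean',t.mean(0))
print(manip.sense()['tcp_pos'].round(1))
E
python3 meas.py
```

```text
[ 13. 125.] zt30.6 rect [438.4 325.4] [23.7 42.2] 84.1 circ [439.3 333.7] 21.4
[473. 150.] zt65.7 rect [ 449.8 -166.9] [52.1 46.8] 15.6 circ [ 451.  -170.1] 27.3
[298. 158.] zt70.6 rect [434.1  13.7] [55.5 42.9] 41.1 circ [437.4   9.7] 27.9
[126. 153.] zt69.9 rect [423.2 178.8] [62.5 62.3] 82.5 circ [423.4 179.2] 32.1
[ 18. 207.] zt30.6 rect [341.1 333.1] [35.7 43.3] 83.8 circ [341.2 337.4] 22.4
[415.9  32.9 406.2]
```

```bash
python3 -c "
from h import *
s=manip.sense();print({k:np.round(v,3) for k,v in s.items()});print(R.from_quat(s['tool_rot']).as_matrix().round(3))"
```

```text
{'time': np.float64(3.825), 'joint_positions': array([ 0.067, -0.227, -0.117,  1.681,  0.044,  3.14 ]), 'qvel': array([-0.012,  0.   , -0.003, -0.002, -0.022,  0.003]), 'joint_torque': array([-1.3450e+00, -3.1865e+01,  4.5975e+01,  2.5000e-02, -2.0000e-01,
       -9.0000e-03]), 'tcp_pos': array([415.921,  32.926, 406.239]), 'tool_rot': array([ 0.999,  0.034, -0.001, -0.022]), 'ft_force': array([0.457, 0.869, 0.264]), 'ft_torque': array([-0.023,  0.037, -0.028]), 'finger_force': np.float64(0.0), 'opening': np.float64(85.49)}
[[ 0.998  0.068 -0.003]
 [ 0.069 -0.997  0.044]
 [-0.    -0.044 -0.999]]
```

Joint 6 hit its range at yaw 0, so I'll work at yaw 90 instead (tool x = +y, tool y = +x). I'll write a helper that gives the deltas.

```bash
cat > go.py <<'E'
# go.py x y z yaw : remaining shift (tool axes after turning, 25mm units) and turn (5deg units)
from h import *
import sys
x,y,z,yaw=map(float,sys.argv[1:5]); s=manip.sense()
Rd=R.from_euler('z',yaw,degrees=True)*R.from_quat([1,0,0,0]); Rc=R.from_quat(s['tool_rot'])
d=np.array([x,y,z])-s['tcp_pos']
print('tcp',s['tcp_pos'].round(1),'op %.1f'%s['opening'],'turn',((Rc.inv()*Rd).as_rotvec(degrees=True)/5).round(2),'shift',(Rd.inv().apply(d)/25).round(2),'j6 %.2f'%s['joint_positions'][5])
E
python3 go.py 423.3 179 340 90
```

```text
tcp [415.9  32.9 406.2] op 85.5 turn [ -0.41  -0.38 -17.21] shift [5.84 0.3  2.65] j6 3.14
```

Request:
{"api": "servo_tool", "payload": {"delta_pos": [[0,0,0],[0,0,0],[0,0,0],[0,0,0],[0,0,0]], "dr": [[-0.02,-0.02,-0.86],[-0.02,-0.02,-0.86],[-0.02,-0.02,-0.86],[-0.02,-0.02,-0.86],[-0.02,-0.02,-0.86]], "grip": [1,1,1,1,1]}}

```text
time: 4.45
tcp_pos: [415.9, 32.1, 406.1]
tool_rot: [0.975, 0.22, -0.001, -0.017]
ft_force: [0.5, 0.8, 0.4]
opening: 85.2
finger_force: 0.0
```

Request:
{"api": "servo_tool", "payload": {"delta_pos": [[0,0,0],[0,0,0],[0,0,0],[0,0,0],[0,0,0]], "dr": [[-0.02,-0.02,-0.86],[-0.02,-0.02,-0.86],[-0.02,-0.02,-0.86],[-0.02,-0.02,-0.86],[-0.02,-0.02,-0.86]], "grip": [1,1,1,1,1]}}

```text
time: 5.08
tcp_pos: [415.9, 32.1, 406.1]
tool_rot: [0.917, 0.399, -0.001, -0.011]
ft_force: [-0.4, 0.7, 0.4]
opening: 85.6
finger_force: 0.0
```

Request:
{"api": "servo_tool", "payload": {"delta_pos": [[0,0,0],[0,0,0],[0,0,0],[0,0,0],[0,0,0]], "dr": [[-0.02,-0.02,-0.86],[-0.02,-0.02,-0.86],[-0.02,-0.02,-0.86],[-0.02,-0.02,-0.86],[-0.02,-0.02,-0.86]], "grip": [1,1,1,1,1]}}

```text
time: 5.7
tcp_pos: [415.9, 32.1, 406.1]
tool_rot: [0.827, 0.563, -0.001, -0.006]
ft_force: [0.5, 0.4, 0.1]
opening: 85.3
finger_force: 0.0
```

Request:
{"api": "servo_tool", "payload": {"delta_pos": [[0,0,0],[0,0,0],[0,0,0],[0,0,0],[0,0,0]], "dr": [[-0.02,-0.02,-0.86],[-0.02,-0.02,-0.86],[-0.02,-0.02,-0.86],[-0.02,-0.02,-0.86],[-0.02,-0.02,-0.86]], "grip": [1,1,1,1,1]}}

```text
time: 6.32
tcp_pos: [415.9, 32.1, 406.1]
tool_rot: [0.707, 0.707, -0.001, 0.0]
ft_force: [-0.3, -0.2, -0.0]
opening: 85.3
finger_force: 0.0
```

```bash
python3 go.py 423.3 179 203 90
```

```text
tcp [415.9  32.1 406.1] op 85.3 turn [-0.02  0.03 -0.  ] shift [5.88 0.29 8.12] j6 1.65
```

Request:
{"api": "servo_tool", "payload": {"delta_pos": [[1,0.06,0.4],[1,0.06,0.4],[1,0.06,0.4],[1,0.06,0.4],[1,0.05,0.4]], "dr": [[-0.02,0.03,0],[0,0,0],[0,0,0],[0,0,0],[0,0,0]], "grip": [1,1,1,1,1]}}

```text
time: 6.95
tcp_pos: [423.5, 157.9, 355.8]
tool_rot: [0.708, 0.706, 0.0, -0.0]
ft_force: [0.9, 0.2, 0.8]
opening: 85.3
finger_force: 0.0
```

Request:
{"api": "servo_tool", "payload": {"delta_pos": [[0.88,0,0],[0,0,1],[0,0,1],[0,0,0],[0,0,0]], "dr": [[0,0,0],[0,0,0],[0,0,0],[0,0,0],[0,0,0]], "grip": [1,1,1,1,1]}}

```text
time: 7.58
tcp_pos: [423.7, 179.2, 307.1]
tool_rot: [0.708, 0.706, 0.001, -0.0]
ft_force: [-0.8, -0.9, -0.1]
opening: 85.3
finger_force: 0.0
```

```bash
python3 go.py 423.3 179 203 90; python3 meas.py
```

```text
tcp [423.7 179.2 307.1] op 85.3 turn [ 0.01 -0.01 -0.03] shift [-0.01 -0.02  4.16] j6 1.97
[255. 204.] zt70.1 rect [423.2 184.8] [52.8 62.3] 89.4 circ [423.1 179.7] 31.5
disc [ 476   30   36  105 2717] circ [630.8 262. ] 41.1 mean [618.5777 260.6742]
[423.8 179.2 307.3]
```

Cup position is confirmed (423,179). I'll descend and grip.

Request:
{"api": "servo_tool", "payload": {"delta_pos": [[0,0,1],[0,0,1],[0,0,1],[0,0,0.9],[0,0,0.26]], "dr": [[0,0,0],[0,0,0],[0,0,0],[0,0,0],[0,0,0]], "grip": [1,1,1,1,1]}}

```text
time: 8.25
tcp_pos: [423.5, 179.2, 201.9]
tool_rot: [0.708, 0.706, -0.0, -0.0]
ft_force: [0.6, 0.3, 0.6]
opening: 85.6
finger_force: 0.0
```

Request:
{"api": "servo_tool", "payload": {"delta_pos": [[0,0,0],[0,0,0],[0,0,0],[0,0,0],[0,0,0]], "dr": [[0,0,0],[0,0,0],[0,0,0],[0,0,0],[0,0,0]], "grip": [0.5,0.3,0.3,0.3,0.3]}}

```text
time: 8.88
tcp_pos: [423.8, 179.4, 203.6]
tool_rot: [0.708, 0.706, 0.001, 0.0]
ft_force: [-4.1, -0.4, 7.4]
opening: 60.5
finger_force: 64.5
```

Request:
{"api": "servo_tool", "payload": {"delta_pos": [[0,0,0],[0,0,0],[0,0,-0.5],[0,0,-1],[0,0,-1]], "dr": [[0,0,0],[0,0,0],[0,0,0],[0,0,0],[0,0,0]], "grip": [0.3,0.3,0.3,0.3,0.3]}}

```text
time: 9.5
tcp_pos: [423.6, 179.2, 266.2]
tool_rot: [0.708, 0.706, 0.0, 0.0]
ft_force: [0.2, -0.4, -2.2]
opening: 60.9
finger_force: 65.5
```

Request:
{"api": "servo_tool", "payload": {"delta_pos": [[0,0,-1],[0,0,-1],[0,0,0],[0,0,0],[0,0,0]], "dr": [[0,0,0],[0,0,0],[0,0,0],[0,0,0],[0,0,0]], "grip": [0.3,0.3,0.3,0.3,0.3]}}

```text
time: 10.12
tcp_pos: [423.3, 179.1, 313.5]
tool_rot: [0.708, 0.706, -0.001, -0.0]
ft_force: [1.7, -0.4, -2.1]
opening: 60.9
finger_force: 65.5
```

```bash
python3 go.py 645.8 264 330 90; python3 meas.py w2.png
```

```text
tcp [423.3 179.1 313.5] op 60.9 turn [-0.02  0.   -0.03] shift [ 3.4   8.9  -0.66] j6 1.97
[253. 197.] zt147.4 rect [422.7 202.1] [46.  12.1] 2.1 circ [422.9 196. ] 23.0
disc [ 473   29   39  105 2999] circ [633.8 262.3] 42.0 mean [620.4078 261.0301]
[423.4 179.1 313.6]
```

View pics/w2.png

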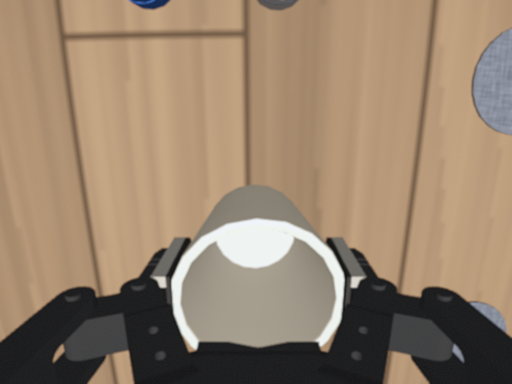

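The cup is held with its rim around (258,285). The right coaster is partly visible at (480,320) and the left one at (505,80). I'll move in x first and measure the left coaster on the way.

Request:
{"api": "servo_tool", "payload": {"delta_pos": [[0,1,-0.1],[0,1,-0.1],[0,1,-0.1],[0,1,-0.1],[0,1,-0.1]], "dr": [[0,0,0],[0,0,0],[0,0,0],[0,0,0],[0,0,0]], "grip": [0.3,0.3,0.3,0.3,0.3]}}

```text
time: 10.8
tcp_pos: [549.3, 178.8, 326.3]
tool_rot: [0.708, 0.706, -0.0, -0.0]
ft_force: [-0.0, 0.3, -2.1]
opening: 60.5
finger_force: 65.9
```

Request:
{"api": "servo_tool", "payload": {"delta_pos": [[0,1,0],[0,1,0],[0,1,0],[0,0.9,0],[0,0,0]], "dr": [[0,0,0],[0,0,0],[0,0,0],[0,0,0],[0,0,0]], "grip": [0.3,0.3,0.3,0.3,0.3]}}

```text
time: 11.42
tcp_pos: [646.9, 178.5, 325.3]
tool_rot: [0.708, 0.706, -0.001, -0.001]
ft_force: [-0.6, -0.9, -2.3]
opening: 60.6
finger_force: 66.2
```

```bash
python3 go.py 645.8 264 207 90; python3 meas.py
```

```text
tcp [646.9 178.5 325.3] op 60.6 turn [-0.02  0.   -0.04] shift [ 3.42 -0.05  4.73] j6 1.84
[253. 194.] zt147.9 rect [645.9 200.8] [42.9 11.1] 1.2 circ [646.  195.7] 21.5
disc [ 204   22  104  109 8893] circ [645.7 264.6] 43.9 mean [645.767   265.65045]
disc [ 370   59  102  104 8263] circ [790.4 236.2] 46.2 mean [788.7808  237.59016]
[646.2 178.5 325.7]
```

Request:
{"api": "servo_tool", "payload": {"delta_pos": [[1,0,0.4],[1,0,0.4],[1,0,0.4],[0.44,-0.04,0.4],[0,0,0.4]], "dr": [[0,0,0],[0,0,0],[0,0,0],[0,0,0],[0,0,0]], "grip": [0.3,0.3,0.3,0.3,0.3]}}

```text
time: 12.1
tcp_pos: [644.9, 265.8, 276.1]
tool_rot: [0.707, 0.707, -0.0, -0.0]
ft_force: [-0.0, -0.8, -2.0]
opening: 61.1
finger_force: 66.2
```

Request:
{"api": "servo_tool", "payload": {"delta_pos": [[0,0,1],[0,0,0.8],[0,0,0.4],[0,0,0.2],[0,0,0.1]], "dr": [[0,0,0],[0,0,0],[0,0,0],[0,0,0],[0,0,0]], "grip": [0.3,0.3,0.3,0.3,0.3]}}

```text
time: 12.72
tcp_pos: [645.4, 264.6, 215.0]
tool_rot: [0.708, 0.706, 0.0, -0.0]
ft_force: [-0.3, -0.1, -1.7]
opening: 61.1
finger_force: 66.2
```

```bash
python3 go.py 645.7 264.6 207.5 90
```

```text
tcp [645.4 264.6 215. ] op 61.1 turn [ 0.01 -0.01 -0.03] shift [0.   0.01 0.3 ] j6 1.96
```

Request:
{"api": "servo_tool", "payload": {"delta_pos": [[0,0,0.2],[0,0,0.1],[0,0,0.02],[0,0,0.02]], "dr": [[0,0,0],[0,0,0],[0,0,0],[0,0,0]], "grip": [0.3,0.3,0.3,0.3]}}

```text
time: 13.22
tcp_pos: [645.2, 264.8, 207.7]
tool_rot: [0.708, 0.706, 0.001, -0.0]
ft_force: [-4.4, -0.1, 9.3]
opening: 60.7
finger_force: 67.0
```

Request:
{"api": "servo_tool", "payload": {"delta_pos": [[0,0,0],[0,0,0],[0,0,0],[0,0,-0.4],[0,0,-1]], "dr": [[0,0,0],[0,0,0],[0,0,0],[0,0,0],[0,0,0]], "grip": [0.6,1,1,1,1]}}

```text
time: 13.85
tcp_pos: [645.0, 264.5, 240.7]
tool_rot: [0.708, 0.706, -0.001, -0.001]
ft_force: [0.3, 0.4, 0.0]
opening: 85.3
finger_force: 0.0
```

Request:
{"api": "servo_tool", "payload": {"delta_pos": [[0,0,-1],[0,0,-1],[0,0,-1],[-0.9,-0.45,-0.3],[-0.9,-0.45,0]], "dr": [[0,0,0],[0,0,0],[0,0,0],[0,0,0],[0,0,0]], "grip": [1,1,1,1,1]}}

```text
time: 14.48
tcp_pos: [622.5, 219.4, 325.3]
tool_rot: [0.708, 0.706, 0.001, 0.0]
ft_force: [0.2, 0.1, -1.0]
opening: 85.5
finger_force: 0.0
```

Request:
{"api": "servo_tool", "payload": {"delta_pos": [[-1,-0.45,0],[-1,-0.45,0],[-1,-0.45,0],[-1,-0.45,0],[-1,-0.45,0]], "dr": [[0,0,0],[0,0,0],[0,0,0],[0,0,0],[0,0,0]], "grip": [1,1,1,1,1]}}

```text
time: 15.1
tcp_pos: [565.6, 94.0, 324.4]
tool_rot: [0.708, 0.706, 0.001, 0.0]
ft_force: [0.1, 0.6, 0.4]
opening: 85.3
finger_force: 0.0
```

Request:
{"api": "servo_tool", "payload": {"delta_pos": [[-1,-0.45,0],[-1,-0.45,0],[-1,-0.45,0],[-1,-0.45,0],[-1,-0.45,0]], "dr": [[0,0,0],[0,0,0],[0,0,0],[0,0,0],[0,0,0]], "grip": [1,1,1,1,1]}}

```text
time: 15.72
tcp_pos: [509.0, -30.8, 324.4]
tool_rot: [0.708, 0.706, 0.001, 0.0]
ft_force: [1.4, 0.8, -0.3]
opening: 85.7
finger_force: 0.0
```

```bash
python3 go.py 450.5 -170.2 320 90; python3 meas.py
```

```text
tcp [509.  -30.8 324.4] op 85.7 turn [ 0.01 -0.   -0.03] shift [-5.58 -2.34  0.18] j6 1.51
[149. 138.] zt70.2 rect [433.8  13.3] [56.3 43.4] 40.9 circ [437.7   8.6] 28.4
disc [ 354   83   98  100 7631] circ [638.1   8.3] 44.0 mean [637.5158     9.776632]
[508.1 -32.7 324.5]
```

Request:
{"api": "servo_tool", "payload": {"delta_pos": [[-1,-0.4,0],[-1,-0.4,0],[-1,-0.4,0],[-1,-0.4,0],[-1,-0.4,0]], "dr": [[0,0,0],[0,0,0],[0,0,0],[0,0,0],[0,0,0]], "grip": [1,1,1,1,1]}}

```text
time: 16.4
tcp_pos: [458.8, -155.6, 324.3]
tool_rot: [0.708, 0.706, 0.0, 0.0]
ft_force: [-0.4, 0.1, 0.3]
opening: 85.5
finger_force: 0.0
```

Request:
{"api": "servo_tool", "payload": {"delta_pos": [[-0.5,-0.28,0.5],[0,0,0.5],[0,0,0.5],[0,0,0],[0,0,0]], "dr": [[0,0,0],[0,0,0],[0,0,0],[0,0,0],[0,0,0]], "grip": [1,1,1,1,1]}}

```text
time: 17.02
tcp_pos: [452.4, -166.9, 286.1]
tool_rot: [0.708, 0.706, 0.0, -0.0]
ft_force: [0.1, 0.0, 0.6]
opening: 85.7
finger_force: 0.0
```

```bash
python3 go.py 450.5 -170.2 195 90; python3 meas.py
```

```text
tcp [ 452.4 -166.9  286.1] op 85.7 turn [ 0.   -0.01 -0.02] shift [-0.13 -0.07  3.64] j6 1.22
[253. 200.] zt65.7 rect [ 450.6 -161.5] [35.5 52. ] 90.0 circ [ 450.4 -169.4] 26.2
[456. 221.] zt22.8 rect [ 611.3 -188.4] [23.5 81.6] 88.8 circ [ 611.1 -198.9] 40.8
[ 452.4 -167.   286.3]
```

Request:
{"api": "servo_tool", "payload": {"delta_pos": [[-0.13,-0.07,1],[0,0,1],[0,0,1],[0,0,0.64],[0,0,0]], "dr": [[0,0,0],[0,0,0],[0,0,0],[0,0,0],[0,0,0]], "grip": [1,1,1,1,1]}}

```text
time: 17.7
tcp_pos: [450.2, -170.4, 194.3]
tool_rot: [0.708, 0.706, -0.0, -0.001]
ft_force: [0.5, -0.0, -0.5]
opening: 85.1
finger_force: 0.0
```

Request:
{"api": "servo_tool", "payload": {"delta_pos": [[0,0,0],[0,0,0],[0,0,0],[0,0,0],[0,0,0]], "dr": [[0,0,0],[0,0,0],[0,0,0],[0,0,0],[0,0,0]], "grip": [0.5,0.3,0.3,0.3,0.3]}}

```text
time: 18.32
tcp_pos: [450.6, -170.7, 196.9]
tool_rot: [0.708, 0.706, 0.0, 0.001]
ft_force: [-4.8, 1.5, 9.9]
opening: 56.5
finger_force: 62.3
```

Request:
{"api": "servo_tool", "payload": {"delta_pos": [[0,0,-0.5],[0,0,-1],[0,0,-1],[0,0,-1],[0,0,-1]], "dr": [[0,0,0],[0,0,0],[0,0,0],[0,0,0],[0,0,0]], "grip": [0.3,0.3,0.3,0.3,0.3]}}

```text
time: 18.95
tcp_pos: [450.3, -170.6, 309.1]
tool_rot: [0.708, 0.706, 0.0, 0.0]
ft_force: [0.0, 0.4, -3.2]
opening: 56.4
finger_force: 64.8
```

```bash
python3 go.py 638.1 8.5 320 90; python3 meas.py w3.png
```

```text
tcp [ 450.3 -170.6  309.1] op 56.4 turn [ 0.01 -0.   -0.03] shift [ 7.16  7.51 -0.44] j6 1.21
[258. 202.] zt148.8 rect [ 451.8 -149.1] [18.  53.7] 89.8 circ [ 451.8 -158. ] 26.9
[443. 213.] zt22.9 rect [ 611.8 -195.1] [37.3 93.6] 89.5 circ [ 611.6 -211. ] 46.8
[ 450.7 -170.8  312.5]
```

View pics/w3.png

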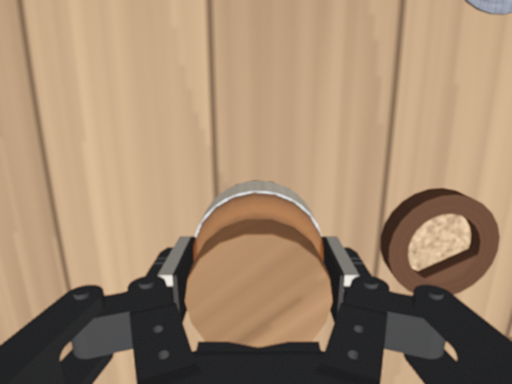

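The jar is held with its lid around (260,290), and the stand is visible at (440,240) with its flat. On to the right coaster.

Request:
{"api": "servo_tool", "payload": {"delta_pos": [[1,1,0],[1,1,0],[1,1,0],[1,1,0],[1,1,0]], "dr": [[0,0,0],[0,0,0],[0,0,0],[0,0,0],[0,0,0]], "grip": [0.3,0.3,0.3,0.3,0.3]}}

```text
time: 19.62
tcp_pos: [576.5, -45.0, 307.5]
tool_rot: [0.708, 0.706, 0.0, -0.0]
ft_force: [1.5, -0.2, -2.4]
opening: 56.5
finger_force: 64.8
```

Request:
{"api": "servo_tool", "payload": {"delta_pos": [[0.8,0.8,0],[0.6,0.7,0],[0.4,0.6,0],[0.3,0.4,0],[0,0,0]], "dr": [[0,0,0],[0,0,0],[0,0,0],[0,0,0],[0,0,0]], "grip": [0.3,0.3,0.3,0.3,0.3]}}

```text
time: 20.25
tcp_pos: [638.6, 6.7, 307.1]
tool_rot: [0.708, 0.706, -0.0, -0.0]
ft_force: [-0.1, -0.2, -2.6]
opening: 56.5
finger_force: 64.9
```

Request:
{"api": "servo_tool", "payload": {"delta_pos": [[0,0,1],[0,0,1],[0,0,1],[0,0,0.7],[0,0,0.2]], "dr": [[0,0,0],[0,0,0],[0,0,0],[0,0,0],[0,0,0]], "grip": [0.3,0.3,0.3,0.3,0.3]}}

```text
time: 20.88
tcp_pos: [637.8, 6.1, 209.0]
tool_rot: [0.708, 0.706, -0.0, -0.001]
ft_force: [-0.2, 0.4, -2.1]
opening: 56.1
finger_force: 64.9
```

```bash
python3 go.py 638.1 8.5 201 90;python3 - <<'E'
from h import *
im=shot('scene')
b=cv2.cvtColor(im['frame'],cv2.COLOR_RGB2BGR)
cv2.imwrite('pics/s2.png',cv2.resize(b[110:270,150:410],None,fx=3,fy=3))
E
```

```text
tcp [637.8   6.1 209. ] op 56.1 turn [-0.02 -0.   -0.03] shift [0.09 0.01 0.32] j6 1.58
```

View pics/s2.png

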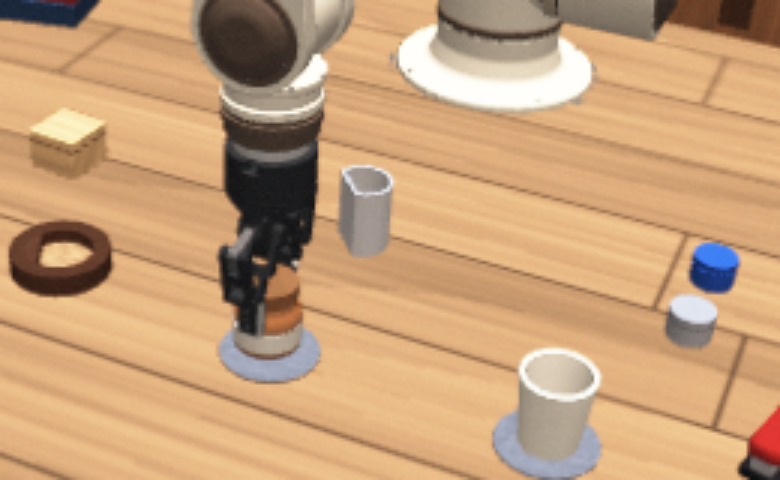

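The scene view shows the jar just above the right coaster at (270,350) and the cup standing on the left one at (548,438). I'll finish the jar placing.

Request:
{"api": "servo_tool", "payload": {"delta_pos": [[0.09,0,0.15],[0,0,0.1],[0,0,0.05],[0,0,0.03],[0,0,0.02]], "dr": [[0,0,0],[0,0,0],[0,0,0],[0,0,0],[0,0,0]], "grip": [0.3,0.3,0.3,0.3,0.3]}}

```text
time: 21.55
tcp_pos: [638.4, 8.7, 201.4]
tool_rot: [0.708, 0.706, 0.0, -0.0]
ft_force: [0.1, -0.7, -2.9]
opening: 56.4
finger_force: 64.9
```

Request:
{"api": "servo_tool", "payload": {"delta_pos": [[0,0,0.04],[0,0,0.04],[0,0,0]], "dr": [[0,0,0],[0,0,0],[0,0,0]], "grip": [0.3,0.3,0.3]}}

```text
time: 21.92
tcp_pos: [638.2, 8.7, 201.0]
tool_rot: [0.708, 0.706, 0.001, 0.0]
ft_force: [-5.5, -0.6, 9.4]
opening: 56.4
finger_force: 66.2
```

Request:
{"api": "servo_tool", "payload": {"delta_pos": [[0,0,0],[0,0,0],[0,0,0],[0,0,-0.5],[0,0,-1]], "dr": [[0,0,0],[0,0,0],[0,0,0],[0,0,0],[0,0,0]], "grip": [0.6,1,1,1,1]}}

```text
time: 22.55
tcp_pos: [638.1, 8.7, 236.8]
tool_rot: [0.708, 0.706, -0.0, -0.001]
ft_force: [-0.0, 0.3, -0.5]
opening: 85.6
finger_force: 0.0
```

Request:
{"api": "servo_tool", "payload": {"delta_pos": [[0,0,-1],[0,0,-1],[0,-1,-1],[0,-1,0],[0,-1,0]], "dr": [[0,0,0],[0,0,0],[0,0,0],[0,0,0],[0,0,0]], "grip": [1,1,1,1,1]}}

```text
time: 23.18
tcp_pos: [562.7, 8.8, 313.1]
tool_rot: [0.708, 0.706, 0.001, 0.0]
ft_force: [-0.0, 0.5, 0.5]
opening: 85.5
finger_force: 0.0
```

Request:
{"api": "servo_tool", "payload": {"delta_pos": [[0,-1,0],[0,-1,0],[0,-1,0],[0,-1,0],[0,-1,0]], "dr": [[0,0,0],[0,0,0],[0,0,0],[0,0,0],[0,0,0]], "grip": [1,1,1,1,1]}}

```text
time: 23.8
tcp_pos: [437.5, 9.2, 312.7]
tool_rot: [0.708, 0.706, 0.001, 0.0]
ft_force: [-0.3, -0.2, 0.6]
opening: 85.4
finger_force: 0.0
```

Request:
{"api": "servo_tool", "payload": {"delta_pos": [[0,0,0],[0,0,0],[0,0,0],[0,0,0],[0,0,0]], "dr": [[0,0,1],[0,0,1],[0,0,1],[0,0,1],[0,0,1]], "grip": [1,1,1,1,1]}}

```text
time: 24.42
tcp_pos: [438.3, 9.2, 312.8]
tool_rot: [0.845, 0.535, 0.001, 0.0]
ft_force: [-0.3, 0.4, -0.2]
opening: 85.2
finger_force: 0.0
```

Request:
{"api": "servo_tool", "payload": {"delta_pos": [[0,0,0],[0,0,0],[0,0,0],[0,0,0],[0,0,0]], "dr": [[0,0,1],[0,0,1],[0,0,1],[0,0,1],[0,0,0.8]], "grip": [1,1,1,1,1]}}

```text
time: 25.05
tcp_pos: [438.3, 9.2, 312.8]
tool_rot: [0.938, 0.348, 0.001, -0.0]
ft_force: [1.0, 0.3, -0.2]
opening: 85.4
finger_force: 0.0
```

```bash
python3 go.py 433.8 13.3 208 41; python3 meas.py
```

```text
tcp [438.3   9.2 312.8] op 85.4 turn [ 0.   -0.01 -0.06] shift [-0.03 -0.24  4.19] j6 2.45
[437.  12.] zt65.4 rect [620.   -5.9] [ 4.5 25.8] 38.5 circ [621.7  -4.6] 12.9
[250. 199.] zt70.2 rect [436.1  15.4] [49.6 43.6] 40.6 circ [437.6  12.1] 27.7
disc [ 371    0  106   53 2329] circ [629.5   2.8] 42.2 mean [612.6942     -3.6700566]
[438.3   9.2 312.7]
```

Request:
{"api": "servo_tool", "payload": {"delta_pos": [[0,-0.24,1],[0,0,1],[0,0,1],[0,0,0.95],[0,0,0.24]], "dr": [[0,0,-0.06],[0,0,0],[0,0,0],[0,0,0],[0,0,0]], "grip": [1,1,1,1,1]}}

```text
time: 25.72
tcp_pos: [434.0, 13.8, 206.4]
tool_rot: [0.936, 0.352, -0.001, -0.0]
ft_force: [-0.5, -0.3, 0.3]
opening: 85.6
finger_force: 0.0
```

Request:
{"api": "servo_tool", "payload": {"delta_pos": [[0,0,0],[0,0,0],[0,0,0],[0,0,0],[0,0,0]], "dr": [[0,0,0],[0,0,0],[0,0,0],[0,0,0],[0,0,0]], "grip": [0.6,0.3,0.2,0.2,0.2]}}

```text
time: 26.35
tcp_pos: [434.8, 13.8, 208.3]
tool_rot: [0.936, 0.351, 0.001, 0.0]
ft_force: [-1.9, -0.4, 6.1]
opening: 42.6
finger_force: 61.2
```

Request:
{"api": "servo_tool", "payload": {"delta_pos": [[0,0,0],[0,0,0],[0,0,-1],[0,0,-1],[0,0,-1]], "dr": [[0,0,0],[0,0,0],[0,0,0],[0,0,0],[0,0,0]], "grip": [0.2,0.2,0.2,0.2,0.2]}}

```text
time: 26.98
tcp_pos: [434.4, 13.7, 283.1]
tool_rot: [0.936, 0.351, 0.0, -0.0]
ft_force: [0.7, 0.7, -2.4]
opening: 43.0
finger_force: 61.2
```

```bash
python3 go.py 433.8 13.3 208 41; python3 - <<'E'
from h import *
im=dict(np.load('last_top.npz'));P=cloud(im);f=im['frame'].astype(int)
m=((f.sum(2)>240)).astype(np.uint8); m[:, :300]=0; m[:,370:]=0;m[:150]=0;m[215:]=0
# cork: bright region enclosed by dark ring
n,l,s,c=cv2.connectedComponentsWithStats(m,connectivity=4)
i=l[182,330];print(s[i],c[i])
cs,_=cv2.findContours((l==i).astype(np.uint8),cv2.RETR_EXTERNAL,cv2.CHAIN_APPROX_NONE)
q=onplane(im,cs[0][:,0,:],8)[:,:2]
r=cv2.minAreaRect(q.astype(np.float32));print(r)
print(cv2.minEnclosingCircle(q.astype(np.float32)))
E
```

```text
tcp [434.4  13.7 283.1] op 43.0 turn [-0.   -0.01  0.03] shift [-0.03 -0.    3.  ] j6 2.45
[321 170  23  25 413] [331.75786925 182.29297821]
((608.7705688476562, -220.5541229248047), (65.53331756591797, 50.4971809387207), 26.14100456237793)
((610.46533203125, -224.52328491210938), 33.09532165527344)
```

Request:
{"api": "servo_tool", "payload": {"delta_pos": [[0,0,-0.8],[0,0,-0.8],[0,0,0]], "dr": [[0,0,0.93],[0,0,0.93],[0,0,0.94]], "grip": [0.2,0.2,0.2]}}

```text
time: 27.35
tcp_pos: [434.7, 13.7, 324.0]
tool_rot: [0.972, 0.233, 0.001, 0.0]
ft_force: [1.0, 0.5, -1.2]
opening: 42.7
finger_force: 61.2
```

```bash
python3 go.py 536 -263 324 27
```

```text
tcp [434.7  13.7 324. ] op 42.7 turn [ 0.01 -0.03 -0.  ] shift [-1.42 11.7  -0.  ] j6 2.70
```

Request:
{"api": "servo_tool", "payload": {"delta_pos": [[-0.1,1,0],[-0.1,1,0],[-0.1,1,0],[-0.1,1,0],[-0.1,1,0]], "dr": [[0,0,0],[0,0,0],[0,0,0],[0,0,0],[0,0,0]], "grip": [0.2,0.2,0.2,0.2,0.2]}}

```text
time: 27.98
tcp_pos: [480.6, -104.0, 322.2]
tool_rot: [0.972, 0.235, 0.0, -0.0]
ft_force: [0.5, 0.4, 0.2]
opening: 43.0
finger_force: 61.3
```

Request:
{"api": "servo_tool", "payload": {"delta_pos": [[-0.1,1,0],[-0.1,1,0],[-0.1,1,0],[-0.2,1,0],[-0.2,1,0]], "dr": [[0,0,0],[0,0,0],[0,0,0],[0,0,0],[0,0,0]], "grip": [0.2,0.2,0.2,0.2,0.2]}}

```text
time: 28.6
tcp_pos: [522.0, -223.3, 322.1]
tool_rot: [0.972, 0.235, 0.0, -0.0]
ft_force: [0.5, -0.0, -0.5]
opening: 42.8
finger_force: 61.3
```

Request:
{"api": "servo_tool", "payload": {"delta_pos": [[-0.1,0.9,0],[-0.1,0.8,0],[0,0,0],[0,0,0]], "dr": [[0,0,0],[0,0,0],[0,0,0],[0,0,0]], "grip": [0.2,0.2,0.2,0.2]}}

```text
time: 29.1
tcp_pos: [536.6, -262.2, 321.9]
tool_rot: [0.972, 0.235, -0.0, -0.0]
ft_force: [0.2, -0.3, -1.3]
opening: 42.9
finger_force: 61.5
```

```bash
python3 go.py 536 -263 324 27; python3 meas.py w4.png
```

```text
tcp [ 536.6 -262.2  321.9] op 42.9 turn [-0.01 -0.    0.03] shift [-0.04  0.02 -0.08] j6 2.21
[263.  76.] zt22.9 rect [ 612.6 -225.1] [96.8 96.9] 79.7 circ [ 612.6 -225.3] 48.9
[261. 197.] zt147.4 rect [ 554.4 -252.3] [10.6 43. ] 44.2 circ [ 550.7 -255.8] 21.5
[449. 223.] zt31.4 rect [ 584.6 -433.1] [16.7 39.7] 28.0 circ [ 577.3 -437. ] 19.9
[ 536.6 -262.   322. ]
```

View pics/w4.png

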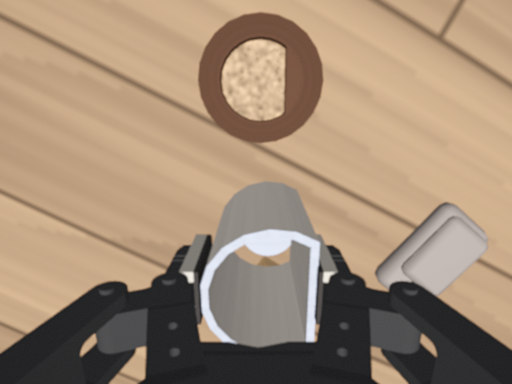

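The stand is at (261,77) with its flat edge at u≈286, nearly parallel to the flat of the held pot at u≈315. I'll fit the flat's direction precisely.

```bash
python3 - <<'E'
from h import *
im=dict(np.load('last_wrist.npz'));f=im['frame'].astype(int).sum(2)
pts=[]
for v in range(52,112,2):
    row=f[v]; u=286
    # last bright->dark crossing in 270..300
    w=row[265:305]; t=330
    k=np.where((w[:-1]>t)&(w[1:]<=t))[0]
    if len(k): k=k[-1]; pts.append((265+k+(w[k]-t)/(w[k]-w[k+1]),v))
pts=np.array(pts)
for z in (8,):
    q=onplane(im,pts,z)[:,:2]
    vx,vy,x0,y0=cv2.fitLine(q.astype(np.float32),cv2.DIST_HUBER,0,.01,.01).ravel()
    a=np.degrees(np.arctan2(vy,vx))%180;n=np.array([np.sin(np.radians(a)),-np.cos(np.radians(a))])
    print(len(pts),'flat dir',a,'dist from stand',(np.array([x0,y0])-[612.6,-225.2])@n, pts[::6].round(1).tolist())
    s=np.array([612.6,-225.2]);print('tcp target',s-6.0*n)
# cork region
m=(f>330).astype(np.uint8);n_,l,s_,c=cv2.connectedComponentsWithStats(m,connectivity=4);i=l[80,255]
cs,_=cv2.findContours((l==i).astype(np.uint8),cv2.RETR_EXTERNAL,cv2.CHAIN_APPROX_NONE)
print(s_[i],cv2.minAreaRect(onplane(im,cs[0][:,0],8)[:,:2].astype(np.float32)))
# pot rim in hand: bright rim pixels at z of rim = tcp-138.?
print(manip.sense()['tcp_pos'])
E
```

```text
30 flat dir 26.850735 dist from stand 20.142642719132347 [[285.4, 52.0], [285.4, 64.0], [284.8, 76.0], [284.7, 88.0], [284.4, 100.0]]
tcp target [ 609.88999376 -219.84688253]
[ 221   39   65   82 4415] ((609.780517578125, -219.8979034423828), (63.516841888427734, 52.132240295410156), 26.898502349853516)
[ 536.56820675 -261.99492061  322.00188057]
```

```bash
python3 go.py 610.6 -219.5 236 26.9
```

```text
tcp [ 536.6 -262.   322. ] op 42.5 turn [-0.01 -0.    0.05] shift [ 3.41 -0.18  3.44] j6 2.21
```

Request:
{"api": "servo_tool", "payload": {"delta_pos": [[1,-0.05,0],[1,-0.05,0],[0.9,-0.04,0],[0.51,-0.04,0],[0,0,0.5]], "dr": [[0,0,0.05],[0,0,0],[0,0,0],[0,0,0],[0,0,0]], "grip": [0.2,0.2,0.2,0.2,0.2]}}

```text
time: 29.78
tcp_pos: [611.1, -219.2, 309.9]
tool_rot: [0.972, 0.233, 0.001, 0.0]
ft_force: [-0.4, 0.2, -0.7]
opening: 42.6
finger_force: 61.5
```

Request:
{"api": "servo_tool", "payload": {"delta_pos": [[0,0,1],[0,0,1],[0,0,0.7],[0,0,0.24],[0,0,0]], "dr": [[0,0,0],[0,0,0],[0,0,0],[0,0,0],[0,0,0]], "grip": [0.2,0.2,0.2,0.2,0.2]}}

```text
time: 30.4
tcp_pos: [610.5, -220.0, 236.0]
tool_rot: [0.973, 0.233, 0.0, -0.0]
ft_force: [0.3, -0.3, -0.9]
opening: 43.0
finger_force: 61.5
```

```bash
python3 go.py 610.6 -219.5 216.5 26.9
```

```text
tcp [ 610.5 -220.   236. ] op 43.0 turn [-0.01 -0.   -0.  ] shift [ 0.01 -0.01  0.78] j6 2.33
```

Request:
{"api": "servo_tool", "payload": {"delta_pos": [[0,0,0.15],[0,0,0.15],[0,0,0.15],[0,0,0.1],[0,0,0]], "dr": [[0,0,0],[0,0,0],[0,0,0],[0,0,0],[0,0,0]], "grip": [0.2,0.2,0.2,0.2,0.2]}}

```text
time: 31.02
tcp_pos: [610.6, -219.8, 221.9]
tool_rot: [0.973, 0.233, -0.0, -0.0]
ft_force: [-0.2, -0.7, -1.2]
opening: 42.9
finger_force: 61.5
```

Request:
{"api": "servo_tool", "payload": {"delta_pos": [[0,0,0.1],[0,0,0.05],[0,0,0.05],[0,0,0]], "dr": [[0,0,0],[0,0,0],[0,0,0],[0,0,0]], "grip": [0.2,0.2,0.2,0.2]}}

```text
time: 31.52
tcp_pos: [610.6, -219.8, 217.1]
tool_rot: [0.973, 0.233, -0.0, -0.0]
ft_force: [1.2, -0.0, -1.4]
opening: 42.8
finger_force: 61.5
```

Request:
{"api": "servo_tool", "payload": {"delta_pos": [[0,0,0.03],[0,0,0.03],[0,0,0]], "dr": [[0,0,0],[0,0,0],[0,0,0]], "grip": [0.2,0.2,0.2]}}

```text
time: 31.9
tcp_pos: [610.6, -219.8, 216.4]
tool_rot: [0.973, 0.233, 0.0, -0.0]
ft_force: [-2.6, 0.8, 5.7]
opening: 42.6
finger_force: 61.9
```

The pot is seated. I'll release, rise and turn to yaw ~174 for the box.

Request:
{"api": "servo_tool", "payload": {"delta_pos": [[0,0,0],[0,0,0],[0,0,0],[0,0,-0.5],[0,0,-1]], "dr": [[0,0,0],[0,0,0],[0,0,0],[0,0,0],[0,0,0]], "grip": [0.5,0.9,1,1,1]}}

```text
time: 32.52
tcp_pos: [610.4, -219.8, 253.2]
tool_rot: [0.973, 0.233, -0.001, -0.001]
ft_force: [0.4, 0.3, 0.6]
opening: 85.4
finger_force: 0.0
```

Request:
{"api": "servo_tool", "payload": {"delta_pos": [[0,0,-1],[0,0,-1],[0,0,-1],[0,0,0],[0,0,0]], "dr": [[0,0,0],[0,0,0],[0,0,0],[0,0,-1],[0,0,-1]], "grip": [1,1,1,1,1]}}

```text
time: 33.15
tcp_pos: [610.7, -219.9, 329.6]
tool_rot: [0.948, 0.318, 0.001, 0.0]
ft_force: [0.6, 0.5, -0.2]
opening: 85.4
finger_force: 0.0
```

Request:
{"api": "servo_tool", "payload": {"delta_pos": [[0,0,0],[0,0,0],[0,0,0],[0,0,0],[0,0,0]], "dr": [[0,0,-1],[0,0,-1],[0,0,-1],[0,0,-1],[0,0,-1]], "grip": [1,1,1,1,1]}}

```text
time: 33.78
tcp_pos: [610.7, -219.8, 329.1]
tool_rot: [0.857, 0.516, 0.0, 0.0]
ft_force: [-0.0, -0.2, -0.1]
opening: 85.5
finger_force: 0.0
```

Request:
{"api": "servo_tool", "payload": {"delta_pos": [[0,0,0],[0,0,0],[0,0,0],[0,0,0],[0,0,0]], "dr": [[0,0,-1],[0,0,-1],[0,0,-1],[0,0,-1],[0,0,-1]], "grip": [1,1,1,1,1]}}

```text
time: 34.4
tcp_pos: [610.6, -219.9, 329.1]
tool_rot: [0.725, 0.689, 0.0, 0.0]
ft_force: [0.5, 0.3, 0.1]
opening: 85.4
finger_force: 0.0
```

Request:
{"api": "servo_tool", "payload": {"delta_pos": [[0,0,0],[0,0,0],[0,0,0],[0,0,0],[0,0,0]], "dr": [[0,0,-1],[0,0,-1],[0,0,-1],[0,0,-1],[0,0,-1]], "grip": [1,1,1,1,1]}}

```text
time: 35.02
tcp_pos: [610.7, -219.9, 329.1]
tool_rot: [0.559, 0.829, 0.0, 0.0]
ft_force: [-0.0, -0.2, 0.0]
opening: 85.2
finger_force: 0.0
```

Request:
{"api": "servo_tool", "payload": {"delta_pos": [[0,0,0],[0,0,0],[0,0,0],[0,0,0],[0,0,0]], "dr": [[0,0,-1],[0,0,-1],[0,0,-1],[0,0,-1],[0,0,-1]], "grip": [1,1,1,1,1]}}

```text
time: 35.65
tcp_pos: [610.7, -219.9, 329.1]
tool_rot: [0.366, 0.931, 0.0, 0.0]
ft_force: [0.7, 0.4, 0.4]
opening: 85.3
finger_force: 0.0
```

Request:
{"api": "servo_tool", "payload": {"delta_pos": [[0,0,0],[0,0,0],[0,0,0],[0,0,0],[0,0,0]], "dr": [[0,0,-1],[0,0,-1],[0,0,-1],[0,0,-1],[0,0,-1]], "grip": [1,1,1,1,1]}}

```text
time: 36.28
tcp_pos: [610.7, -219.9, 329.1]
tool_rot: [0.156, 0.988, 0.0, 0.0]
ft_force: [-0.8, -0.6, -0.0]
opening: 85.2
finger_force: 0.0
```

```bash
python3 go.py 440.3 -326.8 300 174; python3 meas.py
```

```text
tcp [ 610.7 -219.9  329.1] op 85.2 turn [ 0.    0.01 -2.39] shift [ 6.33 -4.97  1.17] j6 -0.03
[55. 30.] zt45.8 rect [ 447.8 -327.6] [59.1 44.3] 83.8 circ [ 448.5 -327.8] 35.0
[498. 132.] zt40.2 rect [637.2 -15.7] [10.7 44.9] 83.9 circ [637.8 -10.4] 22.4
[251. 181.] zt76.9 rect [ 609.3 -220.1] [55.2 43.9] 26.8 circ [ 611.7 -225. ] 27.7
[ 20. 187.] zt32.2 rect [ 560.8 -426.4] [29.5 74. ] 61.4 circ [ 555.8 -435.5] 37.2
disc [ 459   77   53   98 2257] circ [637.6   7.4] 43.6 mean [630.9594   -13.526253]
[ 610.6 -219.9  329.1]
```

The pot is seated: its rim is at z≈77 and its angle is 26.8°, matching the stand's 26.9°. Next, the box.

Request:
{"api": "servo_tool", "payload": {"delta_pos": [[0,0,0],[0,0,0],[0,0,0],[1,-0.8,0],[1,-0.8,0]], "dr": [[0,0,-0.8],[0,0,-0.8],[0,0,-0.79],[0,0,0],[0,0,0]], "grip": [1,1,1,1,1]}}

```text
time: 36.95
tcp_pos: [556.2, -254.4, 328.7]
tool_rot: [0.054, 0.999, 0.0, 0.0]
ft_force: [0.0, -0.3, 0.9]
opening: 85.3
finger_force: 0.0
```

Request:
{"api": "servo_tool", "payload": {"delta_pos": [[1,-0.8,0.2],[1,-0.8,0.2],[1,-0.8,0.2],[0.8,-0.6,0.2],[0.5,-0.37,0.2]], "dr": [[0,0,0],[0,0,0],[0,0,0],[0,0,0],[0,0,0]], "grip": [1,1,1,1,1]}}

```text
time: 37.58
tcp_pos: [439.9, -327.1, 303.7]
tool_rot: [0.055, 0.999, -0.0, 0.0]
ft_force: [0.2, -0.6, 1.0]
opening: 85.4
finger_force: 0.0
```

Request:
{"api": "servo_tool", "payload": {"delta_pos": [[0,0,0],[0,0,0]], "dr": [[0,0,0],[0,0,0]], "grip": [1,1]}}

```text
time: 37.83
tcp_pos: [441.3, -326.3, 303.4]
tool_rot: [0.054, 0.999, 0.0, 0.0]
ft_force: [-0.1, 0.6, 0.3]
opening: 85.3
finger_force: 0.0
```

```bash
python3 go.py 440.3 -326.8 180 174; sed -i 's/m\[235:\]=0/m[250:]=0/' meas.py; python3 meas.py
```

```text
tcp [ 441.3 -326.3  303.4] op 85.3 turn [ 0.    0.01 -0.03] shift [ 0.04 -0.02  4.94] j6 -0.53
[256. 189.] zt45.9 rect [ 440.3 -327.1] [57.5 58.6] 84.2 circ [ 439.6 -327.3] 39.6
[ 441.4 -326.2  303.4]
```

Request:
{"api": "servo_tool", "payload": {"delta_pos": [[0.04,0,1],[0,0,1],[0,0,1],[0,0,1],[0,0,0.7]], "dr": [[0,0,-0.05],[0,0,0],[0,0,0],[0,0,0],[0,0,0]], "grip": [1,1,1,1,1]}}

```text
time: 38.5
tcp_pos: [440.2, -325.8, 184.5]
tool_rot: [0.051, 0.999, 0.0, -0.0]
ft_force: [0.4, 0.4, -0.4]
opening: 85.4
finger_force: 0.0
```

Request:
{"api": "servo_tool", "payload": {"delta_pos": [[0,0,0.22],[0,0,0],[0,0,0],[0,0,0],[0,0,0]], "dr": [[0,0,0],[0,0,0],[0,0,0],[0,0,0],[0,0,0]], "grip": [1,0.6,0.3,0.3,0.3]}}

```text
time: 39.12
tcp_pos: [440.1, -326.7, 181.3]
tool_rot: [0.052, 0.999, -0.0, 0.001]
ft_force: [0.9, -0.9, 5.7]
opening: 57.4
finger_force: 65.4
```

Request:
{"api": "servo_tool", "payload": {"delta_pos": [[0,0,0],[0,0,0],[0,0,-1],[0,0,-1],[0,0,-1]], "dr": [[0,0,0],[0,0,0],[0,0,0],[0,0,0],[0,0,0]], "grip": [0.3,0.3,0.3,0.3,0.3]}}

```text
time: 39.75
tcp_pos: [439.6, -326.3, 255.7]
tool_rot: [0.052, 0.999, 0.0, -0.0]
ft_force: [0.2, -0.5, -1.9]
opening: 57.5
finger_force: 64.5
```

Request:
{"api": "servo_tool", "payload": {"delta_pos": [[0,0,-1],[0,0,-1],[0,0,-1],[0,0,0],[0,0,0]], "dr": [[0,0,-0.5],[0,0,-0.66],[0,0,0],[0,0,0],[0,0,0]], "grip": [0.3,0.3,0.3,0.3,0.3]}}

```text
time: 40.38
tcp_pos: [439.6, -326.4, 328.9]
tool_rot: [0.001, 1.0, 0.001, -0.001]
ft_force: [0.4, -0.4, -2.0]
opening: 57.3
finger_force: 64.7
```

```bash
python3 go.py 551.7 264.6 320 180; python3 meas.py
```

```text
tcp [ 439.6 -326.4  328.9] op 57.3 turn [ 0.01 -0.01 -0.02] shift [-4.48 23.64  0.36] j6 -0.64
[141. 242.] zt21.6 rect [ 500.2 -432.8] [12.  52.7] 0.6 circ [ 504.2 -432.8] 26.4
[ 439.6 -326.3  328.6]
```

Request:
{"api": "servo_tool", "payload": {"delta_pos": [[-0.19,1,0],[-0.19,1,0],[-0.19,1,0],[-0.19,1,0],[-0.19,1,0]], "dr": [[0,0,0],[0,0,0],[0,0,0],[0,0,0],[0,0,0]], "grip": [0.3,0.3,0.3,0.3,0.3]}}

```text
time: 41.05
tcp_pos: [463.6, -200.6, 328.8]
tool_rot: [0.001, 1.0, 0.001, -0.001]
ft_force: [1.2, -1.0, -1.7]
opening: 57.1
finger_force: 64.8
```

Request:
{"api": "servo_tool", "payload": {"delta_pos": [[-0.19,1,0],[-0.19,1,0],[-0.19,1,0],[-0.19,1,0],[-0.19,1,0]], "dr": [[0,0,0],[0,0,0],[0,0,0],[0,0,0],[0,0,0]], "grip": [0.3,0.3,0.3,0.3,0.3]}}

```text
time: 41.68
tcp_pos: [487.6, -75.6, 328.9]
tool_rot: [0.001, 1.0, 0.0, -0.001]
ft_force: [0.7, 0.4, -2.5]
opening: 57.2
finger_force: 64.8
```

Request:
{"api": "servo_tool", "payload": {"delta_pos": [[-0.19,1,0],[-0.19,1,0],[-0.19,1,0],[-0.19,1,0],[-0.19,1,0]], "dr": [[0,0,0],[0,0,0],[0,0,0],[0,0,0],[0,0,0]], "grip": [0.3,0.3,0.3,0.3,0.3]}}

```text
time: 42.3
tcp_pos: [511.6, 49.3, 328.9]
tool_rot: [0.001, 1.0, 0.0, -0.001]
ft_force: [0.4, -0.5, -1.6]
opening: 57.5
finger_force: 64.8
```

Request:
{"api": "servo_tool", "payload": {"delta_pos": [[-0.19,1,0],[-0.19,1,0],[-0.19,1,0],[-0.19,1,0],[-0.19,1,0]], "dr": [[0,0,0],[0,0,0],[0,0,0],[0,0,0],[0,0,0]], "grip": [0.3,0.3,0.3,0.3,0.3]}}

```text
time: 42.92
tcp_pos: [535.6, 174.2, 328.9]
tool_rot: [0.001, 1.0, -0.0, -0.001]
ft_force: [-0.7, 0.0, -2.4]
opening: 57.0
finger_force: 64.8
```

Request:
{"api": "servo_tool", "payload": {"delta_pos": [[-0.19,1,0],[-0.19,1,0],[-0.19,0.9,0],[-0.1,0.74,0],[0,0,0]], "dr": [[0,0,0],[0,0,0],[0,0,0],[0,0,0],[0,0,0]], "grip": [0.3,0.3,0.3,0.3,0.3]}}

```text
time: 43.55
tcp_pos: [552.6, 265.7, 329.9]
tool_rot: [0.0, 1.0, 0.0, -0.0]
ft_force: [-0.9, -1.4, -3.1]
opening: 57.1
finger_force: 64.8
```

```bash
python3 go.py 551.7 264.6 181.5 180; python3 - <<'E'
from h import *
im=shot('top'); P=cloud(im);f=im['frame'].astype(int)
b=cv2.cvtColor(im['frame'],cv2.COLOR_RGB2BGR)
cv2.imwrite('pics/top2.png',cv2.resize(b[130:290,60:380],None,fx=2.4,fy=2.4))
E
```

```text
tcp [552.6 265.7 329.9] op 57.1 turn [ 0.   -0.01 -0.  ] shift [ 0.04 -0.04  5.94] j6 0.45
```

View pics/top2.png

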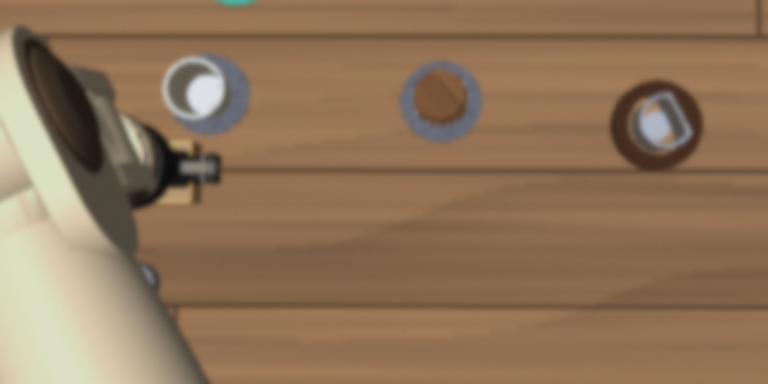

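The cup and jar sit centred on their coasters once parallax is allowed for, and the pot is in its stand. I'll lower the box.

Request:
{"api": "servo_tool", "payload": {"delta_pos": [[0.04,-0.04,1],[0,0,1],[0,0,1],[0,0,1],[0,0,1]], "dr": [[0,0,0],[0,0,0],[0,0,0],[0,0,0],[0,0,0]], "grip": [0.3,0.3,0.3,0.3,0.3]}}

```text
time: 44.22
tcp_pos: [551.6, 262.7, 204.9]
tool_rot: [0.001, 1.0, 0.0, 0.0]
ft_force: [-0.6, -0.1, -1.1]
opening: 57.2
finger_force: 64.8
```

Request:
{"api": "servo_tool", "payload": {"delta_pos": [[0,0,0.4],[0,0,0.2],[0,0,0.1],[0,0,0.1],[0,0,0]], "dr": [[0,0,0],[0,0,0],[0,0,0],[0,0,0],[0,0,0]], "grip": [0.3,0.3,0.3,0.3,0.3]}}

```text
time: 44.85
tcp_pos: [551.6, 263.5, 185.7]
tool_rot: [0.001, 1.0, 0.0, 0.0]
ft_force: [0.5, -0.3, -2.2]
opening: 57.3
finger_force: 64.8
```

```bash
python3 go.py 551.7 264.6 181.5 180
```

```text
tcp [551.6 263.5 185.7] op 57.3 turn [ 0.01  0.   -0.02] shift [-0.    0.04  0.17] j6 0.45
```

Request:
{"api": "servo_tool", "payload": {"delta_pos": [[0,0.04,0.08],[0,0,0.05],[0,0,0.04],[0,0,0.03],[0,0,0]], "dr": [[0,0,0],[0,0,0],[0,0,0],[0,0,0],[0,0,0]], "grip": [0.3,0.3,0.3,0.3,0.3]}}

```text
time: 45.48
tcp_pos: [551.5, 264.5, 181.4]
tool_rot: [0.001, 1.0, 0.0, 0.0]
ft_force: [-4.8, -0.9, 5.9]
opening: 57.2
finger_force: 65.9
```

Request:
{"api": "servo_tool", "payload": {"delta_pos": [[0,0,0],[0,0,0],[0,0,0],[0,0,-0.5],[0,0,-1]], "dr": [[0,0,0],[0,0,0],[0,0,0],[0,0,0],[0,0,0]], "grip": [0.8,1,1,1,1]}}

```text
time: 46.1
tcp_pos: [551.3, 264.3, 218.0]
tool_rot: [0.001, 1.0, -0.0, -0.001]
ft_force: [-0.1, 0.2, -0.2]
opening: 85.3
finger_force: 0.0
```

Request:
{"api": "servo_tool", "payload": {"delta_pos": [[0,0,-1],[0,0,-1],[0,0,-0.8],[1,0.6,0],[1,0.6,0]], "dr": [[0,0,0],[0,0,0],[0,0,0],[0,0,0],[0,0,0]], "grip": [1,1,1,1,1]}}

```text
time: 46.72
tcp_pos: [501.2, 294.7, 289.1]
tool_rot: [0.001, 1.0, 0.001, 0.001]
ft_force: [-1.0, 1.3, -0.5]
opening: 85.6
finger_force: 0.0
```

Request:
{"api": "servo_tool", "payload": {"delta_pos": [[1,0.6,0],[1,0.6,0],[0.5,0.44,0],[0,0,0],[0,0,0]], "dr": [[0,0,0],[0,0,0],[0,0,0],[0,0,0],[0,0,0]], "grip": [1,1,1,1,1]}}

```text
time: 47.35
tcp_pos: [439.8, 335.4, 288.1]
tool_rot: [0.001, 1.0, 0.0, 0.0]
ft_force: [0.4, -0.2, -0.0]
opening: 85.3
finger_force: 0.0
```

```bash
python3 go.py 439 335.6 177 180; python3 meas.py w5.png
```

```text
tcp [439.8 335.4 288.1] op 85.3 turn [ 0.    0.   -0.02] shift [0.03 0.01 4.44] j6 0.65
[261.  49.] zt30.9 rect [341.1 338.1] [42.6 43.1] 79.6 circ [341.2 338.3] 21.9
[259. 192.] zt30.9 rect [439.  336.6] [42.  43.3] 88.3 circ [438.8 336.5] 22.0
[439.9 335.3 288. ]
```

View pics/w5.png

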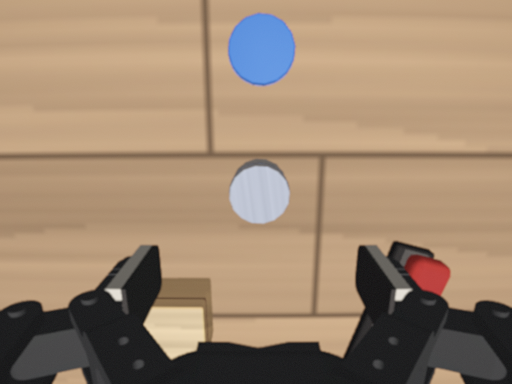

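The steel tin is at (260,193) in the wrist view, the blue decoy is ahead at (262,49), and both the stapler and the box are clear.

Request:
{"api": "servo_tool", "payload": {"delta_pos": [[0.04,0.04,1],[0,0,1],[0,0,1],[0,0,0.9],[0,0,0.4]], "dr": [[0,0,0],[0,0,0],[0,0,0],[0,0,0],[0,0,0]], "grip": [1,1,1,1,1]}}

```text
time: 48.02
tcp_pos: [438.5, 335.9, 179.0]
tool_rot: [0.001, 1.0, -0.0, -0.001]
ft_force: [0.3, 0.8, 0.3]
opening: 85.7
finger_force: 0.0
```

Request:
{"api": "servo_tool", "payload": {"delta_pos": [[0,0,0.12],[0,0,0],[0,0,0],[0,0,0],[0,0,0]], "dr": [[0,0,0],[0,0,0],[0,0,0],[0,0,0],[0,0,0]], "grip": [0.7,0.4,0.2,0.2,0.2]}}

```text
time: 48.65
tcp_pos: [438.6, 336.9, 178.7]
tool_rot: [0.001, 1.0, 0.001, 0.001]
ft_force: [-0.2, 0.7, 6.5]
opening: 42.1
finger_force: 61.1
```

Request:
{"api": "servo_tool", "payload": {"delta_pos": [[0,0,0],[0,0,0],[0,0,-0.5],[0,0,-1],[0,0,-1]], "dr": [[0,0,0],[0,0,0],[0,0,0],[0,0,0],[0,0,0]], "grip": [0.2,0.2,0.2,0.2,0.2]}}

```text
time: 49.28
tcp_pos: [438.1, 336.6, 241.1]
tool_rot: [0.001, 1.0, 0.0, -0.0]
ft_force: [-0.2, 0.0, -0.6]
opening: 42.5
finger_force: 60.9
```

Request:
{"api": "servo_tool", "payload": {"delta_pos": [[0,0,-1],[0,0,-1],[0,0,0],[0,0,0]], "dr": [[0,0,0],[0,0,0],[0,0,0],[0,0,0]], "grip": [0.2,0.2,0.2,0.2]}}

```text
time: 49.78
tcp_pos: [438.1, 336.5, 289.2]
tool_rot: [0.001, 1.0, -0.0, -0.0]
ft_force: [-0.0, -0.2, -1.8]
opening: 42.1
finger_force: 60.9
```

```bash
python3 go.py 551.7 264.6 290 180; python3 - <<'E'
from h import *
im=shot('top'); P=cloud(im)
m=((P[...,2]>30)&(P[...,2]<56)).astype(np.uint8); 
q=P[(m>0)&(abs(P[...,0]-552)<45)&(abs(P[...,1]-264)<45)]
print(len(q)); 
if len(q)>50: print(cv2.minAreaRect(q[:,:2].astype(np.float32)),np.median(q[:,2]))
E
```

```text
tcp [438.1 336.5 289.2] op 42.1 turn [-0.   -0.01 -0.02] shift [-4.55 -2.88 -0.03] j6 0.66
544
((550.017578125, 264.9830322265625), (56.24239730834961, 58.7761344909668), 0.25877827405929565) 45.77470541262812
```

Request:
{"api": "servo_tool", "payload": {"delta_pos": [[-1,-0.6,0],[-1,-0.6,0],[-1,-0.6,0],[-0.9,-0.6,0],[-0.65,-0.48,0]], "dr": [[0,0,0],[0,0,0],[0,0,0],[0,0,0],[0,0,0]], "grip": [0.2,0.2,0.2,0.2,0.2]}}

```text
time: 50.45
tcp_pos: [552.5, 263.6, 288.6]
tool_rot: [0.001, 1.0, -0.0, -0.001]
ft_force: [0.2, 0.0, 0.1]
opening: 42.3
finger_force: 60.9
```

Request:
{"api": "servo_tool", "payload": {"delta_pos": [[0,0,0],[0,0,0.9],[0,0,0.8],[0,0,0.4],[0,0,0.2]], "dr": [[0,0,0],[0,0,0],[0,0,0],[0,0,0],[0,0,0]], "grip": [0.2,0.2,0.2,0.2,0.2]}}

```text
time: 51.08
tcp_pos: [551.4, 264.8, 232.1]
tool_rot: [0.001, 1.0, 0.0, -0.0]
ft_force: [0.5, -0.4, 0.5]
opening: 42.4
finger_force: 60.9
```

Request:
{"api": "servo_tool", "payload": {"delta_pos": [[0,0,0],[0,0,0]], "dr": [[0,0,0],[0,0,0]], "grip": [0.2,0.2]}}

```text
time: 51.32
tcp_pos: [551.9, 264.6, 233.2]
tool_rot: [0.001, 1.0, 0.0, 0.0]
ft_force: [-0.2, 0.2, -1.1]
opening: 42.0
finger_force: 60.9
```

```bash
python3 go.py 551.8 264.6 223.7 180
```

```text
tcp [551.9 264.6 233.2] op 42.0 turn [ 0.01  0.01 -0.02] shift [0.01 0.   0.38] j6 0.45
```

Request:
{"api": "servo_tool", "payload": {"delta_pos": [[0,0,0.2],[0,0,0.1],[0,0,0.05],[0,0,0.04],[0,0,0]], "dr": [[0,0,0],[0,0,0],[0,0,0],[0,0,0],[0,0,0]], "grip": [0.2,0.2,0.2,0.2,0.2]}}

```text
time: 51.95
tcp_pos: [551.7, 264.3, 223.7]
tool_rot: [0.001, 1.0, 0.0, 0.0]
ft_force: [-2.7, -2.0, 7.4]
opening: 42.1
finger_force: 61.6
```

Contact. I'll release, rise, back off toward the robot and check.

Request:
{"api": "servo_tool", "payload": {"delta_pos": [[0,0,0],[0,0,0],[0,0,0],[0,0,-0.3],[0,0,-1]], "dr": [[0,0,0],[0,0,0],[0,0,0],[0,0,0],[0,0,0]], "grip": [0.7,1,1,1,1]}}

```text
time: 52.58
tcp_pos: [551.5, 264.3, 254.5]
tool_rot: [0.001, 1.0, -0.0, -0.001]
ft_force: [0.6, -0.8, 0.8]
opening: 85.8
finger_force: 0.0
```

Request:
{"api": "servo_tool", "payload": {"delta_pos": [[0,0,-1],[0,0,-1],[0,0,-1],[0.5,-1,-1],[0.5,-1,0]], "dr": [[0,0,0],[0,0,0],[0,0,0],[0,0,0],[0,0,0]], "grip": [1,1,1,1,1]}}

```text
time: 53.2
tcp_pos: [526.6, 214.1, 357.9]
tool_rot: [0.001, 1.0, 0.001, 0.002]
ft_force: [0.6, -0.7, -0.0]
opening: 85.4
finger_force: 0.0
```

Request:
{"api": "servo_tool", "payload": {"delta_pos": [[0.8,-1,0],[0.8,-1,0],[0.8,-1,0],[0.8,-1,0],[0.8,-1,0]], "dr": [[0,0,0],[0,0,0],[0,0,0],[0,0,0],[0,0,0]], "grip": [1,1,1,1,1]}}

```text
time: 53.82
tcp_pos: [425.7, 88.9, 355.7]
tool_rot: [0.001, 1.0, 0.0, 0.0]
ft_force: [-1.0, -0.2, 0.1]
opening: 85.3
finger_force: 0.0
```

Request:
{"api": "servo_tool", "payload": {"delta_pos": [[0.2,-1,0],[0.2,-1,0],[0,-1,0],[0,0,0],[0,0,0]], "dr": [[0,0,0],[0,0,0],[0,0,0],[0,0,0],[0,0,0]], "grip": [1,1,1,1,1]}}

```text
time: 54.45
tcp_pos: [416.4, 14.9, 355.4]
tool_rot: [0.001, 1.0, 0.0, 0.0]
ft_force: [-0.1, -0.2, -0.3]
opening: 85.3
finger_force: 0.0
```

```bash
python3 - <<'E'
from h import *
im=shot('top','top3.png'); P=cloud(im);f=im['frame'].astype(int)
m=((P[...,2]>9)&(P[...,2]<150)).astype(np.uint8)
n,l,s,c=cv2.connectedComponentsWithStats(m)
for i in range(1,n):
    if s[i,4]<60: continue
    q=P[l==i]; zt=np.percentile(q[:,2],90); t=q[q[:,2]>zt-6]
    r=cv2.minAreaRect(t[:,:2].astype(np.float32)); cc=cv2.minEnclosingCircle(t[:,:2].astype(np.float32))
    print('zt%.1f'%zt,'rect',np.round(r[0],1),np.round(r[1],1),round(r[2],1),'circ',np.round(cc[0],1),round(cc[1],1))
q=P[(abs(P[...,2]-46)<5)&(abs(P[...,0]-550)<45)&(abs(P[...,1]-265)<45)]
print('box',cv2.minAreaRect(q[:,:2].astype(np.float32)))
im=shot('scene');b=cv2.cvtColor(im['frame'],cv2.COLOR_RGB2BGR)
cv2.imwrite('pics/s3.png',cv2.resize(b[120:300,130:430],None,fx=2.6,fy=2.6))
print(manip.sense()['tcp_pos'])
E
```

```text
zt144.0 rect [738.9 564.9] [32.8 93.3] 89.3 circ [739.1 581. ] 46.7
zt75.0 rect [641.8 264.9] [61.  61.7] 44.7 circ [642.6 265.3] 31.7
zt72.2 rect [637.1   8.8] [50.3 50.5] 89.0 circ [637.1   9.6] 26.5
zt70.2 rect [ 607.  -220.3] [54.1 44.3] 26.7 circ [ 609.6 -224.3] 27.9
zt46.9 rect [551.3 448.2] [ 31.2 132.4] 74.2 circ [551.1 447.3] 66.4
zt34.4 rect [ 547.3 -439. ] [47.1 77.8] 78.2 circ [ 549.5 -438.7] 41.1
zt77.5 rect [550.2 264.9] [42.4 42.5] 0.4 circ [549.9 265. ] 22.1
zt33.6 rect [338.9 337.8] [41.4 43.3] 8.9 circ [339.5 338.4] 22.6
zt54.9 rect [ 129.8 -586.1] [ 61.4 150.1] 11.4 circ [ 141.  -584.7] 76.0
zt54.3 rect [113.7 609.1] [21.4  2.8] 9.3 circ [113.7 608.9] 10.7
box ((550.049560546875, 264.6923828125), (56.26645278930664, 59.35463333129883), 0.06735530495643616)
[416.39870177  15.17064412 355.15851036]
```

View pics/s3.png

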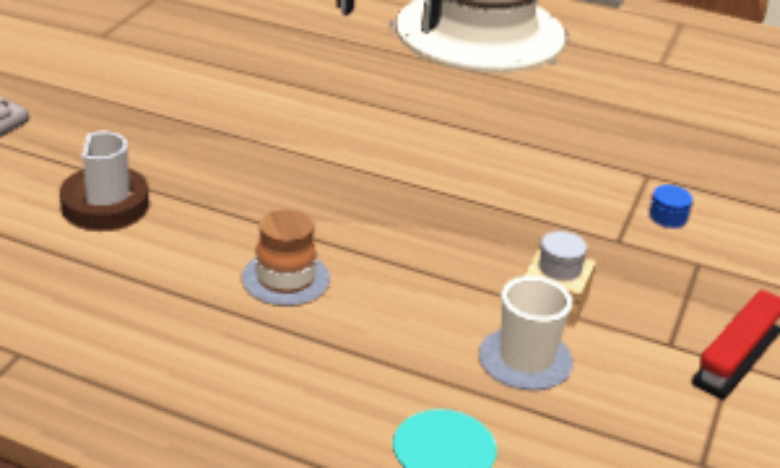

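The final view shows everything as asked: pot in its stand (105,180), jar (287,260) and cup (533,330) on the grey coasters, tin on the box (563,260), and the stapler and mouse where they were. The numbers agree within about 2 mm.

```bash
python3 -c "
from plant import manip
print(manip.hand_in())"
```

```text
the job is handed in; nothing more can be done
None
```

I finished all five placements in the order asked and handed the job in at about 55 s; in the last pictures everything stood within about 2 mm of its target, with the pot seated, nothing held, and the mouse and stapler not handled.

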